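# Sweep the pastille tins into the display tray

## Robot

A 7-joint arm with a two-finger parallel gripper is mounted at the origin on the work surface. World frame = base frame: x ahead of the robot, y to its left, z up, the work surface at z = 0. Lengths are in mm, angles in rad, forces in N, time in s.
With the tool pointing down it reaches from about 400 to 925 mm from the base axis. Payload 5.6 kg.
Tool frame: the origin (TCP) lies at the very end of the fingers, on their centre line; the grasp point (between the pads) lies 19 mm behind it; z points along the fingers, y is the line along which they close (so a half turn about z gives the same grasp; the last joint's range is limited). The gripper opens to 85 mm and grips with 20 to 120 N. Pads are 22 mm wide; open, the fingers measure 114 mm over their backs; the gripper's body (76 mm by 85 mm) begins 54 mm behind the grasp point. The pads swing forward as they close: fully open they stand 13 mm farther back than shut.
Start: joints at [-1.255, 0.468, -0.012, 1.603, 0.006, 1.071, -0.056], TCP at [228.288, 608.599, 231.29] pointing down, gripper open.
Joint ranges: [-2.53, 2.53], [-0.31, 2.02], [-1.57, 1.55], [0.28, 2.44], [-1.29, 4.43], [0.15, 1.84], [-2.92, 2.92]. Speed limits (rad/s): [2.57, 2.57, 3.14, 3.14, 3.14, 3.14, 3.14].

## Interface

Orientations are given as [roll, pitch, yaw] about the fixed x, y, z axes, in that order (R = Rz(yaw) Ry(pitch) Rx(roll)).
In Python, from plant import bot gives the robot as it stands. The module is installed in compiled form; this text tells all that it offers.
- The arm moves only by the tool apply_moves, never from a script. Its argument "increments" is a list of rows, each an object of numbers: "ax", "ay", "az": the turn, a rotation vector about the world's x, y, z in degrees; "tx", "ty", "tz": the shift along the world's x, y, z in cm; "hand": the opening, from 0 (shut) to 1 (fully open). A call has 1 to 12 rows; each row shifts and turns the commanded pose from where the row before left it; what a row does not reach is not made up. A row lasts 1/10 s, in which the tool goes at most 50 mm and 8.59 degrees, less where a joint would pass 70% of its speed; a pose out of reach is approached as far as the arm can. A call with a gripper value outside its range is refused whole. The fingers move at their own pace and stop on an object; "grip_force" is the grip in N (left out, the last holds). Time passes only in rows, so rows that do not move let the fingers close. It gives the time, the measured TCP pose, the force, the opening and the grip force at its end, in the units of the state.
- bot.observe(): the state, without advancing time (a new reading comes with each control period).
- bot.get_image(name): name is "scene" or "top"; returns a dict with "frame" (400x640x3 uint8, blue, green, red), "mtx" (3x3 intrinsics, pixels), "view" (4x4, takes a point from world to camera coordinates). Camera axes: x right, y up, looking along -z (the intrinsics and any distortion apply to the point x, -y, -z); pixel columns grow to the right and rows downward; lengths in mm; the calibration is good to about 2 mm. A picture is of the moment at which its call begins. There is no depth.
- bot.job_done(): hands the job in; it is judged then, once.
The state is a dict: "time_s": time; "joint_positions": joint angles; "joint_vel": joint speeds; "effort": joint torques, N m; "ee_pos": TCP position; "tcp_rot": TCP orientation; "force": force on the tool from outside, world axes, zero at the start; "wrist_torque": the same for the moment, N m; "width": finger opening in mm; "finger_force": force on a finger pad.
Only numpy, scipy, OpenCV 4.12 (cv2) and the standard library are available. Lean on these libraries where they do the work, as an engineer would, in place of code of your own. Each camera call takes 0.05 s, during which the arm holds its last target. There are 200 camera calls.

## Task

Clear the sweet-shop counter: with the fingertips, gently push the three flat round pastille tins across the counter, through the open side of the wooden display tray, until each lies flat and wholly inside it. Slide them under control: do not pick them up, tip them, press hard on them or shoot them across. Leave everything else standing where it is.

Things in the scene. Friction and masses are not known exactly. Their poses are not given: they have to be found in the camera images.
- tin1: flat round pastille tin of bare aluminium, closed, 50 mm diameter and 16 mm high, about 70 g, lying flat on the counter; origin at the centre of its underside, z up. It slides freely and stays where it is left
- tin2: flat round pastille tin of bare aluminium, closed, 50 mm diameter and 16 mm high, about 70 g, lying flat on the counter; origin at the centre of its underside, z up. It slides freely and stays where it is left
- tin3: flat round pastille tin of bare aluminium, closed, 50 mm diameter and 16 mm high, about 70 g, lying flat on the counter; origin at the centre of its underside, z up. It slides freely and stays where it is left
- tray: pale wooden tray fixed to the counter on the robot's right: three walls 28 mm high, 12 mm thick, the side towards its own +y (about the robot's left) open. Its floor is paper level with the counter, no sill. Origin at counter level, centre of the inside; inner wall faces at its x = -120 and +120 mm and y = -70 mm, open edge at y = +70 mm
- tray_mouth (a point): middle of the tray's open edge, at counter level, 70 mm along +y from the tray's origin, with the tray's axes
- tall_tin: bystander: tall aluminium tin, 44 mm diameter, 50 mm high, standing; origin at the centre of its underside
- spool: bystander: wooden ribbon spool standing on its end, 44 mm diameter, 38 mm high; origin at the centre of its underside
- jam_jar: bystander: small amber glass jam jar with a brass lid, 44 mm diameter, 55 mm high; origin at the centre of its underside
- gift_box: bystander: red gift box with a white band, 70 x 90 x 45 mm high, beside the tray on its +x side; origin at the centre of its underside
- basket: bystander: dark wooden bowl on the robot's right, 140 mm across, 70 mm high; origin at the centre of its underside

How it is judged:
By the outcome, as a careful person would: the job done as asked, in the order asked, and still so for the second after the job is handed in, with the robot touching nothing.
It also fails if it takes over 72 s, if anything falls off the work surface, if the arm or the gripper's body presses on something with over 40 N, if the wrist force passes 120 N, or if a joint passes its speed limit or range.

## Working session

There is one attempt and no reset: what is moved stays moved. The work goes in short steps, Python scripts to look and compute and a tool call to move; the robot and the scene stay as the last step left them, time stands still between calls to the robot, and variables do not carry over. Pictures are saved under pics/ and viewed, at most 10 in all, crops included, and the job is handed in when it is done.

Besides the shell and the picture viewer there is one more tool, called after "Emit:" by a JSON object that holds its "name" and its "arguments". apply_moves: Moves the arm, as the interface text tells. Its arguments: {"type":"object","properties":{"increments":{"type":"array"},"grip_force":{"type":"number"}},"required":["increments"]}

```bash
mkdir -p pics
cat > h.py <<'E'
import numpy as np, cv2
from plant import bot
def ray(im,u,v,z):
    K=im["mtx"];V=np.array(im["view"]);R=V[:3,:3];t=V[:3,3]
    d=np.linalg.inv(K)@[u,v,1]; d=R.T@(d*[1,-1,-1]); c=-R.T@t
    return (c+d*(z-c[2])/d[2])[:2]
def proj(im,p):
    V=np.array(im["view"]);q=V[:3,:3]@p+V[:3,3]; q=im["mtx"]@(q*[1,-1,-1]); return q[:2]/q[2]
E
python3 - <<'E'
from h import *
print({k:v for k,v in bot.observe().items() if k in("time_s","ee_pos","tcp_rot","width")})
for n in("scene","top"):
    im=bot.get_image(n);cv2.imwrite(f"pics/{n}0.png",im["frame"]);print(n,{k:np.round(v,3).tolist() for k,v in im.items() if k!="frame"})
E
```

```text
{'time_s': 0.0, 'ee_pos': array([228.12570903, 608.05343442, 230.32684571]), 'tcp_rot': array([-3.13981619e+00,  1.37058843e-04,  2.78268129e+00]), 'width': 85.28093811262993}
scene {'mtx': [[428.446, 0.0, 311.792], [0.0, 428.446, 202.383], [0.0, 0.0, 1.0]], 'view': [[0.618, 0.786, -0.017, -274.266], [-0.534, 0.436, 0.724, 339.615], [0.576, -0.439, 0.689, -1534.444], [0.0, 0.0, 0.0, 1.0]]}
top {'mtx': [[491.176, 0.0, 319.668], [0.0, 491.176, 205.276], [0.0, 0.0, 1.0]], 'view': [[0.018, -1.0, -0.012, -127.209], [0.999, 0.017, 0.049, -563.954], [-0.049, -0.012, 0.999, -1264.967], [0.0, 0.0, 0.0, 1.0]]}
```

View pics/top0.png

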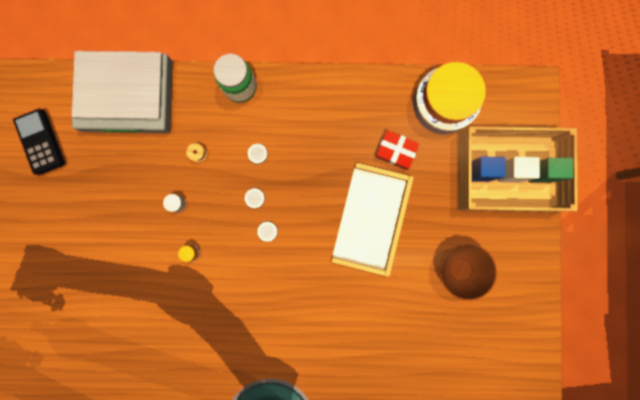

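View pics/scene0.png

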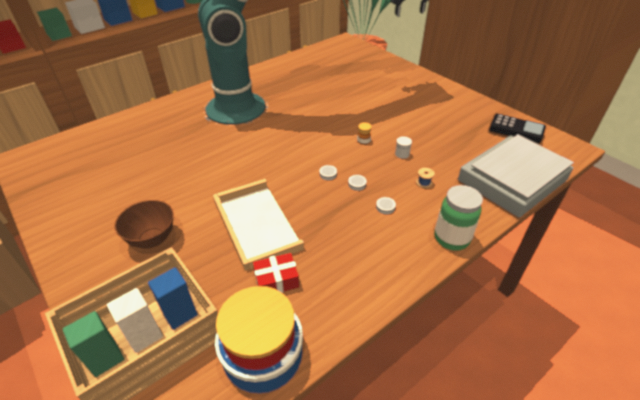

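The top view shows the tins at about (257,153), (254,198) and (267,231). The tray spans about (332–412, 165–275) and opens to the left. The gift box is at (398,149). The scene view agrees. Next I'll measure positions.

```bash
cat >> h.py <<'E'
def tins(im,n=9,box=None):
    f=im["frame"];h=cv2.cvtColor(f,cv2.COLOR_BGR2HSV)
    m=((h[...,1]<110)&(h[...,2]>130)).astype(np.uint8)
    k,l,s,c=cv2.connectedComponentsWithStats(m,connectivity=4)
    return [(c[i],s[i]) for i in range(1,k) if 60<s[i][4]<700]
E
python3 - <<'E'
from h import *
t=bot.get_image("top");s=bot.get_image("scene")
for n,im in(("top",t),("scene",s)):
    print(n,"base",proj(im,np.zeros(3)),"tcp",proj(im,np.array([228,608,230.])))
    for c,st in tins(im): print(np.round(c,1),st.tolist(),ray(im,*c,16).round())
f=t["frame"];h=cv2.cvtColor(f,cv2.COLOR_BGR2HSV)
m=((h[...,1]<90)&(h[...,2]>180)).astype(np.uint8)
cs,_=cv2.findContours(m,0,2);c=max([c for c in cs if cv2.boundingRect(c)[0]>320],key=cv2.contourArea)
b=cv2.boxPoints(cv2.minAreaRect(c));print("floor",b.round(),[ray(t,*p,0).round() for p in b])
for n,p in dict(spool=(196,152,38),tall=(173,203,50),jam=(187,253,55),gift=(398,149,45)).items(): print(n,ray(t,*p).round()if 0 else ray(t,p[0],p[1],p[2]).round())
cv2.imwrite("pics/crop.png",cv2.resize(f[120:290,140:440],None,fx=2.6,fy=2.6,interpolation=cv2.INTER_CUBIC))
E
```

```text
top base [270.27335706 424.25435655] tcp [-22.24884166 351.87782459]
[241.7  94.4] [227, 85, 26, 16, 164] [854.  93.]
[ 29.3 124.4] [17, 113, 26, 24, 391] [766. 652.]
[397.6 148.9] [380, 136, 36, 28, 328] [ 716. -318.]
[257.  153.3] [248, 144, 19, 20, 305] [699.  49.]
[494.2 157.7] [481, 156, 25, 9, 86] [ 697. -569.]
[525.1 168.5] [501, 157, 39, 24, 640] [ 671. -649.]
[254.2 197.7] [245, 188, 20, 20, 317] [583.  53.]
[171.9 202.5] [163, 194, 18, 18, 263] [567. 268.]
[267.  231.2] [258, 222, 19, 20, 311] [496.  18.]
scene base [235.21147633 107.55570877] tcp [408.36984919  18.32155625]
[217.3  17.8] [209, 11, 25, 25, 70] [-762.  354.]
[228.1  90.1] [212, 84, 37, 10, 107] [-99.  31.]
[533.3 127. ] [524, 121, 19, 13, 182] [749. 673.]
[403.2 146.5] [396, 136, 16, 22, 272] [556. 271.]
[327.7 171.8] [319, 165, 18, 15, 216] [502.  13.]
[356.8 181.8] [348, 175, 19, 15, 233] [588.  48.]
[385.5 204.8] [376, 197, 20, 17, 273] [705.  44.]
[458.2 211.9] [443, 199, 36, 19, 161] [842. 171.]
[275.4 270.3] [254, 255, 42, 37, 435] [ 699. -307.]
floor [[332. 256.]
 [354. 168.]
 [406. 181.]
 [384. 269.]] [array([ 436., -152.]), array([ 667., -206.]), array([ 634., -343.]), array([ 404., -288.])]
spool [697. 203.]
tall [564. 254.]
jam [438. 213.]
gift [ 711. -315.]
```

View pics/crop.png

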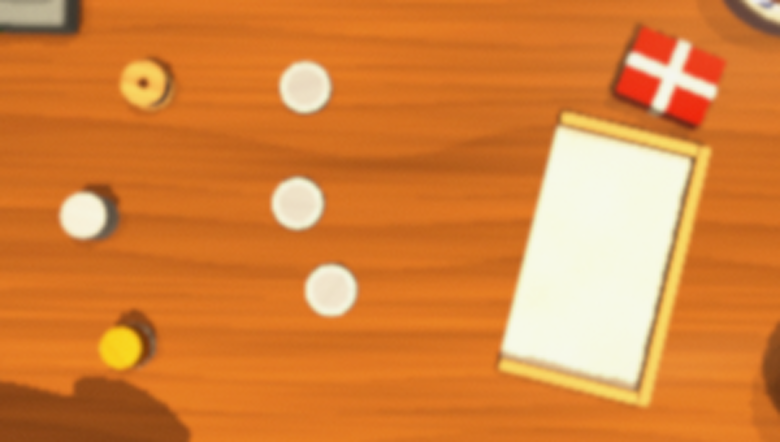

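Tins are at about A(701,47), B(585,51) and C(499,16). The tray centre is about (535,-247) with yaw -13°. I'll push each tin with the fingers partly open as a fork, aligned to the tray.

Emit:
{"name": "apply_moves", "arguments": {"increments": [{"tx": 2.5, "ty": -2.6, "tz": -0.5, "az": -7, "hand": 0.42}, {"tx": 2.5, "ty": -2.6, "tz": -0.5, "az": -7, "hand": 0.42}, {"tx": 2.5, "ty": -2.6, "tz": -0.5, "az": -7, "hand": 0.42}, {"tx": 2.5, "ty": -2.6, "tz": -0.5, "az": -7, "hand": 0.42}, {"tx": 2.5, "ty": -2.6, "tz": -0.5, "az": -7, "hand": 0.42}, {"tx": 2.5, "ty": -2.6, "tz": -0.5, "az": -7, "hand": 0.42}, {"tx": 2.5, "ty": -2.6, "tz": -0.5, "az": -7, "hand": 0.42}, {"tx": 2.5, "ty": -2.6, "tz": -0.5, "az": -7, "hand": 0.42}, {"tx": 2.5, "ty": -2.6, "tz": -0.5, "az": -7, "hand": 0.42}, {"tx": 2.5, "ty": -2.6, "tz": -0.5, "az": -7, "hand": 0.42}, {"tx": 2.5, "ty": -2.6, "tz": -0.5, "az": -7, "hand": 0.42}, {"tx": 2.5, "ty": -2.6, "tz": -0.5, "az": -5.5, "hand": 0.42}]}}

```text
invalid input
```

Emit:
{"name": "apply_moves", "arguments": {"increments": [{"ax": 0, "ay": 0, "az": -7, "tx": 2.5, "ty": -2.6, "tz": -0.5, "hand": 0.42}, {"ax": 0, "ay": 0, "az": -7, "tx": 2.5, "ty": -2.6, "tz": -0.5, "hand": 0.42}], "grip_force": 20}}

```text
time_s: 0.4
ee_pos: [277.8, 556.5, 220.8]
tcp_rot: [-3.141, -0.0, 2.536]
force: [1.8, -0.7, -0.1]
width: 59.2
finger_force: 0.0
```

Emit:
{"name": "apply_moves", "arguments": {"increments": [{"ax": 0, "ay": 0, "az": -5.7, "tx": 3, "ty": -3.2, "tz": -0.8, "hand": 0.42}, {"ax": 0, "ay": 0, "az": -5.7, "tx": 3, "ty": -3.2, "tz": -0.8, "hand": 0.42}, {"ax": 0, "ay": 0, "az": -5.7, "tx": 3, "ty": -3.2, "tz": -0.8, "hand": 0.42}, {"ax": 0, "ay": 0, "az": -5.7, "tx": 3, "ty": -3.2, "tz": -0.8, "hand": 0.42}, {"ax": 0, "ay": 0, "az": -5.7, "tx": 3, "ty": -3.2, "tz": -0.8, "hand": 0.42}, {"ax": 0, "ay": 0, "az": -5.7, "tx": 3, "ty": -3.2, "tz": -0.8, "hand": 0.42}, {"ax": 0, "ay": 0, "az": -5.7, "tx": 3, "ty": -3.2, "tz": -0.8, "hand": 0.42}, {"ax": 0, "ay": 0, "az": -5.7, "tx": 3, "ty": -3.2, "tz": -0.8, "hand": 0.42}, {"ax": 0, "ay": 0, "az": -5.7, "tx": 3, "ty": -3.2, "tz": -0.8, "hand": 0.42}, {"ax": 0, "ay": 0, "az": -5.7, "tx": 3, "ty": -3.2, "tz": -0.8, "hand": 0.42}, {"ax": 0, "ay": 0, "az": -5.7, "tx": 3, "ty": -3.2, "tz": -0.8, "hand": 0.42}, {"ax": 0, "ay": 0, "az": -5.7, "tx": 3, "ty": -3.2, "tz": -0.8, "hand": 0.42}]}}

```text
time_s: 1.6
ee_pos: [639.2, 171.4, 124.8]
tcp_rot: [-3.141, -0.0, 1.341]
force: [-0.6, 0.1, 0.7]
width: 35.8
finger_force: 0.0
```

Emit:
{"name": "apply_moves", "arguments": {"increments": [{"ax": 0, "ay": 0, "az": 0, "tx": 2.4, "ty": -2.5, "tz": 0, "hand": 0.42}, {"ax": 0, "ay": 0, "az": 0, "tx": 2.5, "ty": -2.5, "tz": 0, "hand": 0.42}, {"ax": 0, "ay": 0, "az": 0, "tx": 2.5, "ty": -2.5, "tz": -2, "hand": 0.42}, {"ax": 0, "ay": 0, "az": 0, "tx": 0, "ty": 0, "tz": -3, "hand": 0.42}, {"ax": 0, "ay": 0, "az": 0, "tx": 0, "ty": 0, "tz": -3, "hand": 0.42}, {"ax": 0, "ay": 0, "az": 0, "tx": 0, "ty": 0, "tz": -2, "hand": 0.42}, {"ax": 0, "ay": 0, "az": 0, "tx": 0, "ty": 0, "tz": -1, "hand": 0.42}, {"ax": 0, "ay": 0, "az": 0, "tx": 0, "ty": 0, "tz": -0.8, "hand": 0.42}, {"ax": 0, "ay": 0, "az": 0, "tx": 0, "ty": 0, "tz": 0, "hand": 0.42}]}}

```text
time_s: 2.5
ee_pos: [712.2, 97.9, 7.0]
tcp_rot: [-3.141, 0.0, 1.345]
force: [-0.4, 0.9, -1.4]
width: 36.0
finger_force: 0.0
```

Run:
```python
from h import *
print(bot.observe()["ee_pos"])
t=bot.get_image("top");s=bot.get_image("scene")
a=cv2.resize(t["frame"][110:290,150:420],(780,520)) ;b=cv2.resize(s["frame"][130:280,240:465],(780,520))
cv2.imwrite("pics/s1.png",np.vstack([cv2.resize(a,(450,300)),cv2.resize(b,(450,300))]))
```

```text
[712.1593991   97.86181879   6.98424375]
```

View pics/s1.png

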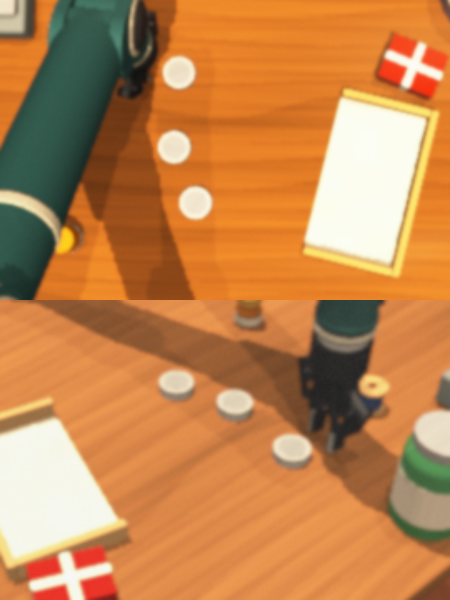

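The two views show the fork just behind tin A, with the tin centred on it. I'll lower slightly and push slowly.

Emit:
{"name": "apply_moves", "arguments": {"increments": [{"ax": 0, "ay": 0, "az": 0, "tx": 0, "ty": 0, "tz": -0.4, "hand": 0.42}, {"ax": 0, "ay": 0, "az": 0, "tx": -0.1, "ty": -0.4, "tz": 0, "hand": 0.42}, {"ax": 0, "ay": 0, "az": 0, "tx": -0.1, "ty": -0.4, "tz": 0, "hand": 0.42}, {"ax": 0, "ay": 0, "az": 0, "tx": -0.1, "ty": -0.4, "tz": 0, "hand": 0.42}, {"ax": 0, "ay": 0, "az": 0, "tx": -0.1, "ty": -0.4, "tz": 0, "hand": 0.42}, {"ax": 0, "ay": 0, "az": 0, "tx": -0.1, "ty": -0.4, "tz": 0, "hand": 0.42}, {"ax": 0, "ay": 0, "az": 0, "tx": -0.2, "ty": -0.6, "tz": 0, "hand": 0.42}, {"ax": 0, "ay": 0, "az": 0, "tx": -0.2, "ty": -0.8, "tz": 0, "hand": 0.42}, {"ax": 0, "ay": 0, "az": 0, "tx": -0.3, "ty": -0.8, "tz": 0, "hand": 0.42}, {"ax": 0, "ay": 0, "az": 0, "tx": -0.3, "ty": -0.8, "tz": 0, "hand": 0.42}, {"ax": 0, "ay": 0, "az": 0, "tx": -0.3, "ty": -0.8, "tz": 0, "hand": 0.42}, {"ax": 0, "ay": 0, "az": 0, "tx": -0.2, "ty": -0.6, "tz": 0, "hand": 0.42}]}}

```text
time_s: 3.8
ee_pos: [691.9, 32.4, 3.3]
tcp_rot: [-3.142, 0.0, 1.344]
force: [0.7, 0.3, -0.2]
width: 36.0
finger_force: 0.3
```

```bash
cat > look.py <<'E'
from h import *
O=np.array([535,-247]);X=np.array([.974,-.228]);Y=np.array([.228,.974])
print("tcp",bot.observe()["ee_pos"].round(1),"tray",((bot.observe()["ee_pos"][:2]-O)@np.c_[X,Y]).round(1))
for n in("top","scene"):
    im=bot.get_image(n)
    for c,s in tins(im):
        p=ray(im,*c,16)
        if 380<p[0]<780 and -360<p[1]<150: print(n,c.round(),s.tolist()[2:],p.round(),"tray",((p-O)@np.c_[X,Y]).round())
E
python3 look.py
```

```text
tcp [691.9  32.4   3.3] tray [ 89.1 307.9]
top [262. 136.] [9, 35, 86] [744.  36.] tray [139. 323.]
top [398. 149.] [36, 29, 349] [ 717. -318.] tray [193. -28.]
top [274. 160.] [19, 20, 252] [684.   3.] tray [ 88. 277.]
top [254. 198.] [20, 20, 312] [583.  53.] tray [-22. 303.]
top [267. 231.] [20, 20, 319] [496.  19.] tray [-98. 250.]
scene [328. 172.] [19, 15, 226] [503.  13.] tray [-91. 246.]
scene [357. 182.] [18, 16, 230] [588.  47.] tray [-16. 299.]
scene [369. 209.] [20, 20, 274] [690.  -1.] tray [ 95. 275.]
scene [275. 270.] [42, 37, 440] [ 699. -307.] tray [174. -21.]
```

Emit:
{"name": "apply_moves", "arguments": {"increments": [{"ax": 0, "ay": 0, "az": 0, "tx": -0.2, "ty": -0.6, "tz": 0, "hand": 0.42}, {"ax": 0, "ay": 0, "az": 0, "tx": -0.3, "ty": -0.9, "tz": 0, "hand": 0.42}, {"ax": 0, "ay": 0, "az": 0, "tx": -0.4, "ty": -1.2, "tz": 0, "hand": 0.42}, {"ax": 0, "ay": 0, "az": 0, "tx": -0.4, "ty": -1.2, "tz": 0, "hand": 0.42}, {"ax": 0, "ay": 0, "az": 0, "tx": -0.4, "ty": -1.2, "tz": 0, "hand": 0.42}, {"ax": 0, "ay": 0, "az": 0, "tx": -0.4, "ty": -1.2, "tz": 0, "hand": 0.42}, {"ax": 0, "ay": 0, "az": 0, "tx": -0.4, "ty": -1.2, "tz": 0, "hand": 0.42}, {"ax": 0, "ay": 0, "az": 0, "tx": -0.4, "ty": -1.2, "tz": 0, "hand": 0.42}, {"ax": 0, "ay": 0, "az": 0, "tx": -0.4, "ty": -1.2, "tz": 0, "hand": 0.42}, {"ax": 0, "ay": 0, "az": 0, "tx": -0.4, "ty": -1.2, "tz": 0, "hand": 0.42}, {"ax": 0, "ay": 0, "az": 0, "tx": -0.4, "ty": -1.2, "tz": 0, "hand": 0.42}, {"ax": 0, "ay": 0, "az": 0, "tx": -0.4, "ty": -1.2, "tz": 0, "hand": 0.42}]}}

```text
time_s: 5.1
ee_pos: [647.0, -102.4, 3.3]
tcp_rot: [3.142, 0.0, 1.345]
force: [0.1, -0.0, 0.2]
width: 36.2
finger_force: 0.3
```

```bash
python3 look.py
```

```text
tcp [ 647.  -102.4    3.3] tray [ 76.1 166.4]
top [398. 149.] [36, 29, 345] [ 717. -318.] tray [193. -28.]
top [328. 174.] [16, 37, 198] [ 647. -139.] tray [ 85. 131.]
top [252. 196.] [17, 20, 208] [586.  59.] tray [-20. 310.]
top [255. 252.] [54, 43, 477] [441.  48.] tray [-159.  266.]
scene [328. 171.] [33, 12, 111] [499.  16.] tray [-95. 248.]
scene [357. 182.] [19, 16, 240] [589.  47.] tray [-15. 299.]
scene [318. 223.] [20, 19, 291] [ 645. -137.] tray [ 82. 132.]
scene [275. 270.] [42, 37, 439] [ 699. -307.] tray [174. -21.]
```

Emit:
{"name": "apply_moves", "arguments": {"increments": [{"ax": 0, "ay": 0, "az": 0, "tx": -0.3, "ty": -0.8, "tz": 0, "hand": 0.42}, {"ax": 0, "ay": 0, "az": 0, "tx": -0.4, "ty": -1.2, "tz": 0, "hand": 0.42}, {"ax": 0, "ay": 0, "az": 0, "tx": -0.4, "ty": -1.4, "tz": 0, "hand": 0.42}, {"ax": 0, "ay": 0, "az": 0, "tx": -0.5, "ty": -1.4, "tz": 0, "hand": 0.42}, {"ax": 0, "ay": 0, "az": 0, "tx": -0.5, "ty": -1.4, "tz": 0, "hand": 0.42}, {"ax": 0, "ay": 0, "az": 0, "tx": -0.5, "ty": -1.4, "tz": 0, "hand": 0.42}, {"ax": 0, "ay": 0, "az": 0, "tx": -0.5, "ty": -1.4, "tz": 0, "hand": 0.42}, {"ax": 0, "ay": 0, "az": 0, "tx": -0.4, "ty": -1.4, "tz": 0, "hand": 0.42}, {"ax": 0, "ay": 0, "az": 0, "tx": -0.4, "ty": -1.2, "tz": 0, "hand": 0.42}, {"ax": 0, "ay": 0, "az": 0, "tx": -0.3, "ty": -1, "tz": 0, "hand": 0.42}, {"ax": 0, "ay": 0, "az": 0, "tx": -0.2, "ty": -0.8, "tz": 0, "hand": 0.42}, {"ax": 0, "ay": 0, "az": 0, "tx": -0.2, "ty": -0.5, "tz": 0, "hand": 0.42}]}}

```text
time_s: 6.4
ee_pos: [601.2, -241.3, 3.3]
tcp_rot: [3.141, 0.0, 1.344]
force: [0.5, 0.1, -0.3]
width: 36.0
finger_force: 0.3
```

Run:
```python
from h import *
print(bot.observe()["ee_pos"])
s=bot.get_image("scene")
cv2.imwrite("pics/s2.png",cv2.resize(s["frame"][130:280,180:420],(640,400)))
```

```text
[ 601.17598023 -241.25151544    3.29335512]
```

View pics/s2.png

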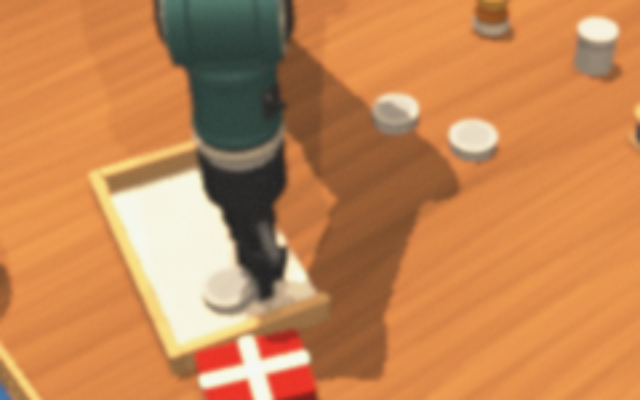

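Tin A is inside the tray, at about (230,287) in the crop. I'll back off, lift, and go behind tin B.

Emit:
{"name": "apply_moves", "arguments": {"increments": [{"ax": 0, "ay": 0, "az": 0, "tx": 0.2, "ty": 1, "tz": 0, "hand": 0.42}, {"ax": 0, "ay": 0, "az": 0, "tx": 0.2, "ty": 1, "tz": 0.5, "hand": 0.42}, {"ax": 0, "ay": 0, "az": 0, "tx": 0, "ty": 0, "tz": 2.5, "hand": 0.42}, {"ax": 0, "ay": 0, "az": 0, "tx": 0, "ty": 0, "tz": 3, "hand": 0.42}, {"ax": 0, "ay": 0, "az": 0, "tx": 0, "ty": 2, "tz": 2, "hand": 0.42}, {"ax": 0, "ay": 0, "az": 0, "tx": -0.2, "ty": 4.3, "tz": 0, "hand": 0.42}, {"ax": 0, "ay": 0, "az": 0, "tx": -0.2, "ty": 4.3, "tz": 0, "hand": 0.42}, {"ax": 0, "ay": 0, "az": 0, "tx": -0.2, "ty": 4.3, "tz": 0, "hand": 0.42}, {"ax": 0, "ay": 0, "az": 0, "tx": -0.2, "ty": 4.3, "tz": 0, "hand": 0.42}, {"ax": 0, "ay": 0, "az": 0, "tx": 0, "ty": 4.3, "tz": 0, "hand": 0.42}, {"ax": 0, "ay": 0, "az": 0, "tx": 0, "ty": 4.3, "tz": 0, "hand": 0.42}, {"ax": 0, "ay": 0, "az": 0, "tx": 0, "ty": 4, "tz": 0, "hand": 0.42}]}}

```text
time_s: 7.65
ee_pos: [596.6, 102.2, 83.8]
tcp_rot: [-3.142, -0.001, 1.348]
force: [0.5, 0.2, 0.9]
width: 35.9
finger_force: 0.0
```

Emit:
{"name": "apply_moves", "arguments": {"increments": [{"ax": 0, "ay": 0, "az": 0, "tx": 0, "ty": 0.4, "tz": 0, "hand": 0.42}, {"ax": 0, "ay": 0, "az": 0, "tx": 0, "ty": 0, "tz": -2.5, "hand": 0.42}, {"ax": 0, "ay": 0, "az": 0, "tx": 0, "ty": 0, "tz": -2.5, "hand": 0.42}, {"ax": 0, "ay": 0, "az": 0, "tx": 0, "ty": 0, "tz": -1.5, "hand": 0.42}, {"ax": 0, "ay": 0, "az": 0, "tx": 0, "ty": 0, "tz": -1, "hand": 0.42}, {"ax": 0, "ay": 0, "az": 0, "tx": 0, "ty": 0, "tz": -0.5, "hand": 0.42}, {"ax": 0, "ay": 0, "az": 0, "tx": 0, "ty": 0, "tz": 0, "hand": 0.42}]}}

```text
time_s: 8.35
ee_pos: [597.3, 101.5, 3.1]
tcp_rot: [-3.141, 0.0, 1.344]
force: [-0.2, -0.2, -0.1]
width: 35.9
finger_force: 0.0
```

```bash
python3 look.py
```

```text
tcp [597.3 101.5   3.1] tray [-18.8 353.7]
top [398. 149.] [36, 29, 348] [ 717. -318.] tray [193. -28.]
top [226. 182.] [6, 35, 84] [624. 128.] tray [  1. 386.]
top [254. 198.] [20, 20, 313] [583.  53.] tray [-22. 303.]
top [267. 231.] [19, 20, 307] [497.  18.] tray [-98. 249.]
scene [328. 172.] [18, 15, 219] [503.  13.] tray [-91. 246.]
scene [357. 182.] [19, 17, 244] [588.  49.] tray [-16. 300.]
scene [275. 270.] [42, 37, 439] [ 699. -307.] tray [174. -21.]
```

Emit:
{"name": "apply_moves", "arguments": {"increments": [{"ax": 0, "ay": 0, "az": 0, "tx": -0.1, "ty": -0.5, "tz": 0, "hand": 0.42}, {"ax": 0, "ay": 0, "az": 0, "tx": -0.1, "ty": -0.5, "tz": 0, "hand": 0.42}, {"ax": 0, "ay": 0, "az": 0, "tx": -0.1, "ty": -0.4, "tz": 0, "hand": 0.42}, {"ax": 0, "ay": 0, "az": 0, "tx": -0.1, "ty": -0.4, "tz": 0, "hand": 0.42}, {"ax": 0, "ay": 0, "az": 0, "tx": -0.1, "ty": -0.4, "tz": 0, "hand": 0.42}, {"ax": 0, "ay": 0, "az": 0, "tx": -0.1, "ty": -0.6, "tz": 0, "hand": 0.42}, {"ax": 0, "ay": 0, "az": 0, "tx": -0.1, "ty": -0.8, "tz": 0, "hand": 0.42}, {"ax": 0, "ay": 0, "az": 0, "tx": -0.2, "ty": -1, "tz": 0, "hand": 0.42}, {"ax": 0, "ay": 0, "az": 0, "tx": -0.2, "ty": -1.2, "tz": 0, "hand": 0.42}, {"ax": 0, "ay": 0, "az": 0, "tx": -0.2, "ty": -1.3, "tz": 0, "hand": 0.42}, {"ax": 0, "ay": 0, "az": 0, "tx": -0.2, "ty": -1.3, "tz": 0, "hand": 0.42}, {"ax": 0, "ay": 0, "az": 0, "tx": -0.2, "ty": -1.3, "tz": 0, "hand": 0.42}]}}

```text
time_s: 9.65
ee_pos: [580.0, 3.0, 3.3]
tcp_rot: [3.142, 0.0, 1.344]
force: [-0.0, 0.4, 1.1]
width: 35.8
finger_force: 0.3
```

Emit:
{"name": "apply_moves", "arguments": {"increments": [{"ax": 0, "ay": 0, "az": 0, "tx": -0.2, "ty": -1.3, "tz": 0, "hand": 0.42}, {"ax": 0, "ay": 0, "az": 0, "tx": -0.2, "ty": -1.3, "tz": 0, "hand": 0.42}, {"ax": 0, "ay": 0, "az": 0, "tx": -0.2, "ty": -1.3, "tz": 0, "hand": 0.42}, {"ax": 0, "ay": 0, "az": 0, "tx": -0.2, "ty": -1.3, "tz": 0, "hand": 0.42}, {"ax": 0, "ay": 0, "az": 0, "tx": -0.2, "ty": -1.3, "tz": 0, "hand": 0.42}, {"ax": 0, "ay": 0, "az": 0, "tx": -0.2, "ty": -1.3, "tz": 0, "hand": 0.42}, {"ax": 0, "ay": 0, "az": 0, "tx": -0.2, "ty": -1.3, "tz": 0, "hand": 0.42}, {"ax": 0, "ay": 0, "az": 0, "tx": -0.2, "ty": -1.3, "tz": 0, "hand": 0.42}, {"ax": 0, "ay": 0, "az": 0, "tx": -0.2, "ty": -1.1, "tz": 0, "hand": 0.42}, {"ax": 0, "ay": 0, "az": 0, "tx": -0.2, "ty": -0.9, "tz": 0, "hand": 0.42}, {"ax": 0, "ay": 0, "az": 0, "tx": -0.1, "ty": -0.7, "tz": 0, "hand": 0.42}, {"ax": 0, "ay": 0, "az": 0, "tx": -0.1, "ty": -0.4, "tz": 0, "hand": 0.42}]}}

```text
time_s: 10.85
ee_pos: [558.2, -131.1, 3.3]
tcp_rot: [3.141, 0.0, 1.344]
force: [0.5, 0.5, -0.7]
width: 35.9
finger_force: 0.3
```

```bash
python3 look.py
```

```text
tcp [ 558.2 -131.1    3.3] tray [ -3.8 118.1]
top [398. 149.] [36, 29, 340] [ 717. -318.] tray [193. -28.]
top [267. 231.] [20, 19, 296] [497.  18.] tray [-98. 249.]
scene [296. 157.] [32, 11, 96] [388. -15.] tray [-196.  193.]
scene [328. 172.] [18, 16, 221] [503.  12.] tray [-90. 245.]
scene [275. 270.] [42, 37, 440] [ 699. -307.] tray [174. -21.]
```

Emit:
{"name": "apply_moves", "arguments": {"increments": [{"ax": 0, "ay": 0, "az": 0, "tx": -0.1, "ty": -0.6, "tz": 0, "hand": 0.42}, {"ax": 0, "ay": 0, "az": 0, "tx": -0.2, "ty": -0.9, "tz": 0, "hand": 0.42}, {"ax": 0, "ay": 0, "az": 0, "tx": -0.2, "ty": -1.1, "tz": 0, "hand": 0.42}, {"ax": 0, "ay": 0, "az": 0, "tx": -0.2, "ty": -1.1, "tz": 0, "hand": 0.42}, {"ax": 0, "ay": 0, "az": 0, "tx": -0.3, "ty": -1.1, "tz": 0, "hand": 0.42}, {"ax": 0, "ay": 0, "az": 0, "tx": -0.2, "ty": -1.1, "tz": 0, "hand": 0.42}, {"ax": 0, "ay": 0, "az": 0, "tx": -0.2, "ty": -1.1, "tz": 0, "hand": 0.42}, {"ax": 0, "ay": 0, "az": 0, "tx": -0.2, "ty": -1, "tz": 0, "hand": 0.42}, {"ax": 0, "ay": 0, "az": 0, "tx": -0.2, "ty": -0.8, "tz": 0, "hand": 0.42}, {"ax": 0, "ay": 0, "az": 0, "tx": -0.1, "ty": -0.6, "tz": 0, "hand": 0.42}, {"ax": 0, "ay": 0, "az": 0, "tx": -0.1, "ty": -0.4, "tz": 0, "hand": 0.42}]}}

```text
time_s: 12.05
ee_pos: [538.2, -228.9, 3.3]
tcp_rot: [3.142, -0.0, 1.344]
force: [1.0, 1.7, 0.5]
width: 36.2
finger_force: 0.2
```

Emit:
{"name": "apply_moves", "arguments": {"increments": [{"ax": 0, "ay": 0, "az": 0, "tx": 0.2, "ty": 1, "tz": 0, "hand": 0.42}, {"ax": 0, "ay": 0, "az": 0, "tx": 0.2, "ty": 1, "tz": 0.5, "hand": 0.42}, {"ax": 0, "ay": 0, "az": 0, "tx": 0, "ty": 0, "tz": 2.5, "hand": 0.42}, {"ax": 0, "ay": 0, "az": 0, "tx": 0, "ty": 0, "tz": 3, "hand": 0.42}, {"ax": 0, "ay": 0, "az": 0, "tx": 0, "ty": 2, "tz": 2, "hand": 0.42}, {"ax": 0, "ay": 0, "az": 0, "tx": -0.3, "ty": 4, "tz": 0, "hand": 0.42}, {"ax": 0, "ay": 0, "az": 0, "tx": -0.3, "ty": 4, "tz": 0, "hand": 0.42}, {"ax": 0, "ay": 0, "az": 0, "tx": -0.4, "ty": 4, "tz": 0, "hand": 0.42}, {"ax": 0, "ay": 0, "az": 0, "tx": -0.4, "ty": 4, "tz": 0, "hand": 0.42}, {"ax": 0, "ay": 0, "az": 0, "tx": -0.4, "ty": 4, "tz": 0, "hand": 0.42}, {"ax": 0, "ay": 0, "az": 0, "tx": -0.4, "ty": 4, "tz": 0, "hand": 0.42}, {"ax": 0, "ay": 0, "az": 0, "tx": 0, "ty": 0, "tz": 0, "hand": 0.42}]}}

```text
time_s: 13.25
ee_pos: [519.1, 60.5, 83.4]
tcp_rot: [-3.14, -0.003, 1.357]
force: [0.4, -0.0, 0.1]
width: 35.6
finger_force: 0.0
```

```bash
python3 look.py
python3 - <<'E'
from h import *
s=bot.get_image("scene")
cv2.imwrite("pics/s3.png",cv2.resize(s["frame"][130:280,180:420],(640,400)))
E
```

```text
tcp [519.1  60.5  83.4] tray [-85.6 295.8]
top [398. 149.] [36, 29, 341] [ 717. -318.] tray [193. -28.]
top [240. 221.] [5, 36, 87] [521.  90.] tray [-90. 325.]
top [267. 231.] [20, 19, 311] [497.  18.] tray [-98. 250.]
scene [328. 172.] [19, 15, 222] [502.  13.] tray [-91. 246.]
scene [275. 270.] [42, 37, 437] [ 699. -307.] tray [174. -21.]
```

View pics/s3.png

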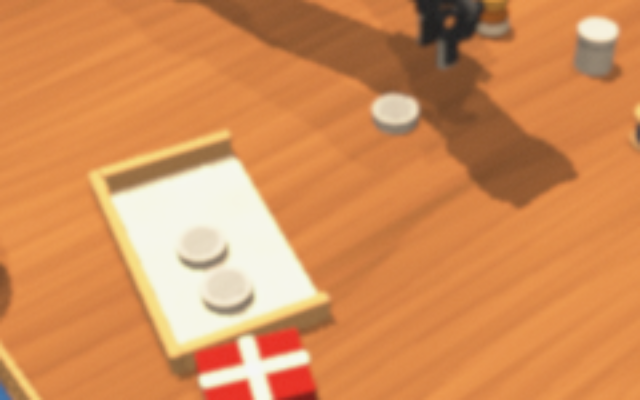

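The crop shows tins A and B inside the tray, at about (228,288) and (202,245). Tin C is still at (395,112).

Emit:
{"name": "apply_moves", "arguments": {"increments": [{"ax": 0, "ay": 0, "az": 0, "tx": -0.4, "ty": 0.8, "tz": 0, "hand": 0.42}, {"ax": 0, "ay": 0, "az": 0, "tx": -0.4, "ty": 0.8, "tz": 0, "hand": 0.42}, {"ax": 0, "ay": 0, "az": 0, "tx": 0, "ty": 0, "tz": 0, "hand": 0.42}]}}

```text
time_s: 13.7
ee_pos: [511.5, 68.5, 83.2]
tcp_rot: [-3.141, -0.0, 1.345]
force: [-1.0, 0.6, -0.5]
width: 35.6
finger_force: 0.0
```

Emit:
{"name": "apply_moves", "arguments": {"increments": [{"ax": 0, "ay": 0, "az": 0, "tx": 0, "ty": 0, "tz": -2.5, "hand": 0.42}, {"ax": 0, "ay": 0, "az": 0, "tx": 0, "ty": 0, "tz": -2.5, "hand": 0.42}, {"ax": 0, "ay": 0, "az": 0, "tx": 0, "ty": 0, "tz": -1.5, "hand": 0.42}, {"ax": 0, "ay": 0, "az": 0, "tx": 0, "ty": 0, "tz": -1, "hand": 0.42}, {"ax": 0, "ay": 0, "az": 0, "tx": 0, "ty": 0, "tz": -0.5, "hand": 0.42}, {"ax": 0, "ay": 0, "az": 0, "tx": 0, "ty": 0, "tz": 0, "hand": 0.42}, {"ax": 0, "ay": 0, "az": 0, "tx": -0.1, "ty": -0.5, "tz": 0, "hand": 0.42}, {"ax": 0, "ay": 0, "az": 0, "tx": -0.1, "ty": -0.5, "tz": 0, "hand": 0.42}, {"ax": 0, "ay": 0, "az": 0, "tx": -0.1, "ty": -0.4, "tz": 0, "hand": 0.42}, {"ax": 0, "ay": 0, "az": 0, "tx": -0.1, "ty": -0.4, "tz": 0, "hand": 0.42}, {"ax": 0, "ay": 0, "az": 0, "tx": -0.1, "ty": -0.4, "tz": 0, "hand": 0.42}, {"ax": 0, "ay": 0, "az": 0, "tx": 0, "ty": -0.5, "tz": 0, "hand": 0.42}]}}

```text
time_s: 14.9
ee_pos: [507.1, 40.6, 3.4]
tcp_rot: [-3.141, -0.0, 1.345]
force: [-1.1, -0.3, 0.3]
width: 35.8
finger_force: 0.4
```

Emit:
{"name": "apply_moves", "arguments": {"increments": [{"ax": 0, "ay": 0, "az": 0, "tx": 0, "ty": -0.6, "tz": 0, "hand": 0.42}, {"ax": 0, "ay": 0, "az": 0, "tx": -0.1, "ty": -0.8, "tz": 0, "hand": 0.42}, {"ax": 0, "ay": 0, "az": 0, "tx": -0.1, "ty": -1, "tz": 0, "hand": 0.42}, {"ax": 0, "ay": 0, "az": 0, "tx": -0.1, "ty": -1.2, "tz": 0, "hand": 0.42}, {"ax": 0, "ay": 0, "az": 0, "tx": -0.1, "ty": -1.2, "tz": 0, "hand": 0.42}, {"ax": 0, "ay": 0, "az": 0, "tx": -0.1, "ty": -1.2, "tz": 0, "hand": 0.42}, {"ax": 0, "ay": 0, "az": 0, "tx": -0.1, "ty": -1.2, "tz": 0, "hand": 0.42}, {"ax": 0, "ay": 0, "az": 0, "tx": -0.1, "ty": -1.2, "tz": 0, "hand": 0.42}, {"ax": 0, "ay": 0, "az": 0, "tx": -0.1, "ty": -1.2, "tz": 0, "hand": 0.42}, {"ax": 0, "ay": 0, "az": 0, "tx": -0.1, "ty": -1, "tz": 0, "hand": 0.42}, {"ax": 0, "ay": 0, "az": 0, "tx": -0.1, "ty": -0.8, "tz": 0, "hand": 0.42}, {"ax": 0, "ay": 0, "az": 0, "tx": -0.1, "ty": -0.5, "tz": 0, "hand": 0.42}]}}

```text
time_s: 16.1
ee_pos: [496.2, -79.3, 3.3]
tcp_rot: [3.142, 0.0, 1.344]
force: [0.2, 0.6, -0.3]
width: 35.9
finger_force: 0.3
```

```bash
python3 look.py
```

```text
tcp [496.2 -79.3   3.3] tray [-76.  154.5]
top [398. 149.] [36, 29, 337] [ 717. -318.] tray [193. -28.]
top [316. 243.] [10, 25, 63] [ 468. -110.] tray [-97. 118.]
scene [292. 189.] [18, 17, 234] [ 496. -112.] tray [-69. 123.]
scene [275. 270.] [42, 37, 440] [ 699. -307.] tray [174. -21.]
```

Emit:
{"name": "apply_moves", "arguments": {"increments": [{"ax": 0, "ay": 0, "az": 0, "tx": -0.1, "ty": -0.6, "tz": 0, "hand": 0.42}, {"ax": 0, "ay": 0, "az": 0, "tx": -0.1, "ty": -0.9, "tz": 0, "hand": 0.42}, {"ax": 0, "ay": 0, "az": 0, "tx": -0.2, "ty": -1.2, "tz": 0, "hand": 0.42}, {"ax": 0, "ay": 0, "az": 0, "tx": -0.2, "ty": -1.4, "tz": 0, "hand": 0.42}, {"ax": 0, "ay": 0, "az": 0, "tx": -0.2, "ty": -1.4, "tz": 0, "hand": 0.42}, {"ax": 0, "ay": 0, "az": 0, "tx": -0.3, "ty": -1.4, "tz": 0, "hand": 0.42}, {"ax": 0, "ay": 0, "az": 0, "tx": -0.2, "ty": -1.4, "tz": 0, "hand": 0.42}, {"ax": 0, "ay": 0, "az": 0, "tx": -0.2, "ty": -1.4, "tz": 0, "hand": 0.42}, {"ax": 0, "ay": 0, "az": 0, "tx": -0.2, "ty": -1.2, "tz": 0, "hand": 0.42}, {"ax": 0, "ay": 0, "az": 0, "tx": -0.2, "ty": -1, "tz": 0, "hand": 0.42}, {"ax": 0, "ay": 0, "az": 0, "tx": -0.1, "ty": -0.8, "tz": 0, "hand": 0.42}, {"ax": 0, "ay": 0, "az": 0, "tx": -0.1, "ty": -0.5, "tz": 0, "hand": 0.42}]}}

```text
time_s: 17.4
ee_pos: [475.2, -211.2, 3.3]
tcp_rot: [3.141, 0.0, 1.344]
force: [0.1, -0.7, -0.3]
width: 35.7
finger_force: 0.2
```

Emit:
{"name": "apply_moves", "arguments": {"increments": [{"ax": 0, "ay": 0, "az": 0, "tx": 0.2, "ty": 1, "tz": 0, "hand": 0.42}, {"ax": 0, "ay": 0, "az": 0, "tx": 0.2, "ty": 1, "tz": 0.5, "hand": 0.42}, {"ax": 0, "ay": 0, "az": 0, "tx": 0, "ty": 0, "tz": 2.5, "hand": 0.42}, {"ax": 0, "ay": 0, "az": 0, "tx": 0, "ty": 0, "tz": 3, "hand": 0.42}, {"ax": 0, "ay": 0, "az": 0, "tx": 0, "ty": 2, "tz": 3, "hand": 0.42}, {"ax": 0, "ay": 0, "az": 0, "tx": 0, "ty": 4, "tz": 2, "hand": 0.42}, {"ax": 0, "ay": 0, "az": 0, "tx": 0, "ty": 4, "tz": 1, "hand": 0.42}, {"ax": 0, "ay": 0, "az": 0, "tx": 0, "ty": 4, "tz": 0, "hand": 0.42}, {"ax": 0, "ay": 0, "az": 0, "tx": 0, "ty": 4, "tz": 0, "hand": 0.42}, {"ax": 0, "ay": 0, "az": 0, "tx": 0, "ty": 4, "tz": 0, "hand": 0.42}, {"ax": 0, "ay": 0, "az": 0, "tx": 0, "ty": 2, "tz": 0, "hand": 0.42}, {"ax": 0, "ay": 0, "az": 0, "tx": 0, "ty": 0, "tz": 0, "hand": 0.42}]}}

```text
time_s: 18.6
ee_pos: [478.6, 55.0, 123.6]
tcp_rot: [-3.141, -0.002, 1.353]
force: [0.4, -0.8, 0.5]
width: 35.5
finger_force: 0.0
```

Run:
```python
from h import *
t=bot.get_image("top");s=bot.get_image("scene")
cv2.imwrite("pics/s4.png",np.vstack([cv2.resize(t["frame"][110:290,150:420],(450,300)),cv2.resize(s["frame"][130:280,180:405],(450,300))]))
```

```text
(no output)
```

View pics/s4.png

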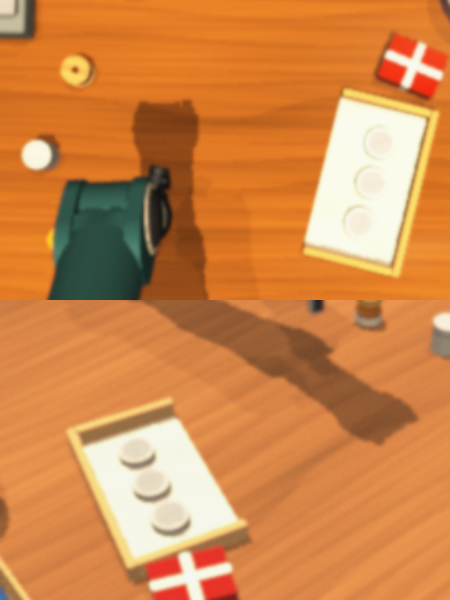

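All three tins lie flat and well inside the tray, at about (378,142), (371,182) and (359,221) in the top crop. The bystanders I can see haven't moved and the arm is clear, so I'm handing in.

```bash
python3 -c "
from plant import bot
print(bot.job_done())"
```

```text
the job is handed in; nothing more can be done
None
```

All three pastille tins were slid gently into the tray and lie flat and wholly inside; no bystander was seen to move, and the job was handed in at about 19 s of the 72 s allowed.

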